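# Full blast from the two-stage dust-off gun

## Robot

A 6-joint arm with a two-finger parallel gripper is mounted at the origin on the work surface. World frame = base frame: x ahead of the robot, y to its left, z up, the work surface at z = 0. Lengths are in m, angles in degrees, forces in N, time in s.
With the tool pointing down it reaches from about 0.275 to 0.725 m from the base axis. Payload 15.9 kg.
Tool frame: the origin (TCP) lies between the finger pads; the fingertips stand bot.tip_reach ahead of it and the grasp point (between the pads) lies 3 mm ahead of it (bot.tip_reach is the distance from the TCP to the fingertips, in m); z points along the fingers, y is the direction in which the jaws open and shut (so a half turn about z gives the same grasp; the last joint's range is limited). The gripper opens to 85 mm and grips with 20 to 120 N. Pads are 22 mm wide; open, the fingers measure 114 mm over their backs; the gripper's body (76 mm by 85 mm) begins 54 mm behind the grasp point. The pads swing forward as they close: fully open they stand 13 mm farther back than shut.
Start: joints at [63.77, 12.198, -1.971, 75.831, 0, 90], TCP at [0.221, 0.449, 0.253] pointing down, gripper open.
Joint ranges: [-170.91, 170.91], [-42.67, 98.43], [-65.05, 77.54], [-120.47, 116.71], [-90, 82.35], [-180, 180]. Speed limits (degrees/s): [108.29, 108.29, 136.94, 147.25, 180, 180].

## Interface

Orientations are given as a 3x3 rotation matrix whose columns are the frame's x, y, z axes.
In Python, from station import sensors, eyes, bot gives the robot as it stands.
- The arm moves only by the tool carry_out, never from a script. Its argument "moves" is a list of rows, each an object with "delta_pos": the shift along the tool's x, y, z in mm, a list of three; "delta_rot": the turn, a rotation vector about the tool's x, y, z in rad, a list of three. In form: [{"delta_pos": [x, y, z], "delta_rot": [wx, wy, wz]}, ...]. A call has exactly 5 rows; each row shifts and turns the commanded pose from where the row before left it, along the tool's axes as they then stand; what a row does not reach is not made up. A row lasts 1/8 s, in which the tool goes at most 62.5 mm and 10.7 degrees, less where a joint would pass 70% of its speed; a pose out of reach is approached as far as the arm can. A call is refused whole if a number of a shift passes 62.5 or a number of a turn 0.188, either way. A call with a gripper value outside its range is refused whole. "hand" is the opening, from 0 (shut) to 1 (fully open), set as the call begins (left out, the last holds). The fingers move at their own pace and stop on an object; "force" is the grip in N (left out, the last holds). Time passes only in rows, so rows that do not move let the fingers close, or fill a call up. It gives the time, the measured TCP pose, the force and the opening at its end, in the units of the state.
- sensors.sense(): the state, without advancing time (a new reading comes with each control period).
- eyes.get_image(name): name is "scene" or "side" or "wrist"; returns a dict with "pixels" (480x640x3 uint8, blue, green, red), "intrinsics" (3x3 intrinsics, pixels), "k1" (the pictures are not rectified: a ray, as slopes to the right and down, at radius r is drawn at 1 + k1 r^2 times it, then the intrinsics apply), "cam_to_world" (4x4, takes a point from camera to world coordinates). Camera axes: x right, y down, z forward; pixel columns grow to the right and rows downward; lengths in m; the calibration is good to about 2 mm. A picture is of the moment at which its call begins. There is no depth.
- bot.close_job(): hands the job in, once; it reports no verdict.
The state is a dict: "time": time; "q": joint angles; "qvel": joint speeds; "joint_efforts": joint torques, N m; "eef_pos": TCP position; "eef_rot": TCP orientation; "force": force on the tool from outside, world axes, zero at the start; "torque": the same for the moment, N m; "gripper_width": finger opening in m.
Only numpy, scipy, OpenCV 4.12 (cv2) and the standard library are available. Lean on these libraries where they do the work, as an engineer would, in place of code of your own. Each camera call takes 0.05 s, during which the arm holds its last target. There are 200 camera calls.

## Task

Blow the dust off the LED module that sits in the nest: on the blow gun with the long thin nozzle that points at it, squeeze the trigger past the pressure point, well into the second stage (full blow), hold it there for a good second, then let go so that the trigger springs right back. Do not press the trigger of the other gun, the one with the wide flat nozzle, and leave the module sitting in its nest.

Things in the scene. Friction and masses are not known exactly. Their poses are not given: they have to be found in the camera images.
- gun_station: The right gun: black blow gun clamped upside down on a grey plate (270 x 90 x 12 mm) fixed to the bench. Level barrel (top 69 mm above the bench), thin steel nozzle (ends 132 mm ahead of the origin) pointing at a shallow nest with an LED module; brass pipe behind at x -50 mm, 61 mm high. Handle stands up. Origin: on the bench below the handle's front face; x = nozzle direction, z up.
- gun_handle (a point): Centre of the right gun's handle at trigger height, 115 mm above the bench, station axes. Handle: 24 mm in x, 26 in y, top 142 mm above the bench; rigid. Only the trigger moves, so jaws closing along x from above should be centred on the handle (0 to 6 mm behind this point), not on handle plus trigger, or the jaw behind the handle stops them early.
- gun_trigger (a point): Centre of the front face of the right gun's trigger (steel plate 22 mm wide, 34 high, 115 mm above the bench), on the handle's +x side. 18 mm ahead of the handle's front face at rest, 4 mm when fully squeezed; handle and trigger together 42 mm in x at rest, 28 squeezed. Pressing moves it to the station's -x.
- gun_first (a joint): First stage of the right gun's trigger, m: 0 at rest, 0.005 at the pressure point; light spring, 1.5 to 2.5 N. Stays near 0.005 while the second stage is pressed.
- gun_second (a joint): Second stage of the same trigger, m: 0 up to the pressure point, 0.009 fully squeezed; it starts to move at 7 N and needs 11.5 N at the end stop. Total trigger travel is first plus second, 14 mm. Springs back by itself when let go. Half way in (0.0045) is already full blow.
- fan_station: The other gun, not to be used: the same base, handle and trigger, but with a wide flat grey nozzle (66 mm wide) and an empty nest. Origin and axes as for the right gun. The two stand side by side about 0.35 to 0.55 m apart, either one on the left.
- fan_trigger (a joint): Trigger of the other gun, m: 0 at rest, 0.014 fully pressed; light spring, 1.5 to 4.3 N.
- module: LED lamp module, aluminium with a clear lens, 46 x 40 x 30 mm, loose in the nest (walls 14 mm high) 168 mm ahead of the right gun's origin. Origin: centre of its underside, 15 mm above the bench; z up. Similar spare modules lie on the bench.
There are look-alikes about, which are no part of the job. What is shaped like the module but turquoise is not meant.

How it is judged:
By the outcome, as a careful person would: the job done as asked, in the order asked, and still so for the second after the job is handed in, with the robot touching nothing.
It also fails if it takes over 29 s, if anything falls off the work surface, if the arm or the gripper's body presses on something with over 40 N, if the wrist force passes 120 N, or if a joint passes its speed limit or range.

## Working session

There is one attempt and no reset: what is moved stays moved. The work goes in short steps, Python scripts to look and compute and a tool call to move; the robot and the scene stay as the last step left them, time stands still between calls to the robot, and variables do not carry over. Pictures are saved under pics/ and viewed, about 8 in all and at most 12, crops included, and the job is handed in when it is done.

Besides the shell and the picture viewer there is one more tool, called after "Emit:" in YAML: its name, and indented under it one key for each argument. carry_out: Moves the arm, as the interface text tells. Its arguments: {"type":"object","properties":{"moves":{"type":"array","items":{"type":"object","properties":{"delta_pos":{"type":"array","items":{"type":"number"}},"delta_rot":{"type":"array","items":{"type":"number"}}}}},"hand":{"type":"number"},"force":{"type":"number"}},"required":["moves"]}

```bash
mkdir -p pics; ls; cat > h.py <<'E'
import numpy as np, cv2
from station import sensors, eyes, bot
def snap(n,f):
    im=eyes.get_image(n); cv2.imwrite('pics/'+f,im['pixels'])
    np.savez('pics/'+f+'.npz',K=im['intrinsics'],k1=im['k1'],T=im['cam_to_world']); return im
def ray(f,u,v):
    d=np.load('pics/'+f+'.npz'); K=d['K'];T=d['T']
    p=cv2.undistortPoints(np.array([[[u,v]]],float),K,np.array([float(d['k1']),0,0,0]))[0,0]
    return T[:3,3],T[:3,:3]@np.r_[p,1]
def atz(f,u,v,z):
    o,r=ray(f,u,v); return o+r*(z-o[2])/r[2]
def proj(f,P):
    d=np.load('pics/'+f+'.npz'); Ti=np.linalg.inv(d['T']); P=np.atleast_2d(P).astype(float)
    return cv2.projectPoints(P,cv2.Rodrigues(Ti[:3,:3])[0],Ti[:3,3],d['K'],np.array([float(d['k1']),0,0,0]))[0][:,0]
E
python3 - <<'E'
from h import *
a=snap('scene','a.png');b=snap('side','b.png')
for i in (a,b): print(i['cam_to_world'].round(3).tolist(),i['k1'],i['intrinsics'].round(1).tolist())
s=sensors.sense();print(s,bot.tip_reach)
E
```

```text
pics
[[-0.104, 0.685, -0.721, 1.272], [0.995, 0.077, -0.07, 0.059], [0.008, -0.724, -0.689, 0.739], [0.0, 0.0, 0.0, 1.0]] -0.15001141979399354 [[618.6, 0.0, 317.8], [0.0, 618.6, 238.5], [0.0, 0.0, 1.0]]
[[0.969, -0.161, 0.187, 0.345], [-0.247, -0.634, 0.733, -0.891], [0.001, -0.757, -0.654, 0.874], [0.0, 0.0, 0.0, 1.0]] -0.08973188579946055 [[608.5, 0.0, 325.3], [0.0, 608.5, 246.0], [0.0, 0.0, 1.0]]
{'time': 0.1, 'q': array([ 6.37697551e+01,  1.22231479e+01, -2.00381085e+00,  7.58296804e+01,
       -8.18510010e-04,  9.00016808e+01]), 'qvel': array([ 0.08037052, -0.12948613,  0.04050843, -0.00433337, -0.01868349,
        0.04875355]), 'joint_efforts': array([-7.61305523e-05, -6.87240100e+01,  4.87809920e+01,  1.21066603e-02,
       -7.10040513e-05,  2.35672866e-05]), 'eef_pos': array([0.22087531, 0.44827091, 0.25286125]), 'eef_rot': array([[-8.97012225e-01,  4.42005529e-01, -4.24099193e-04],
       [ 4.42005732e-01,  8.97011781e-01, -8.93058196e-04],
       [-1.43146876e-05, -9.88538394e-04, -9.99999511e-01]]), 'force': array([-0.02893396, -0.05866898,  0.05004238]), 'torque': array([ 0.00668469, -0.0403595 ,  0.03174806]), 'gripper_width': 0.08553962260724503} 0.022
```

View pics/a.png

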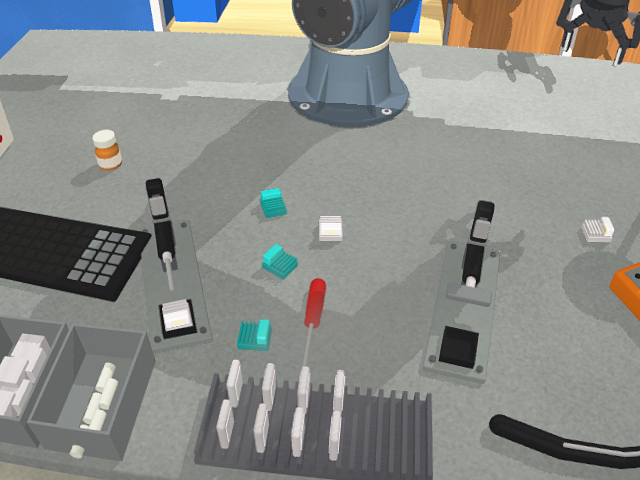

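View pics/b.png

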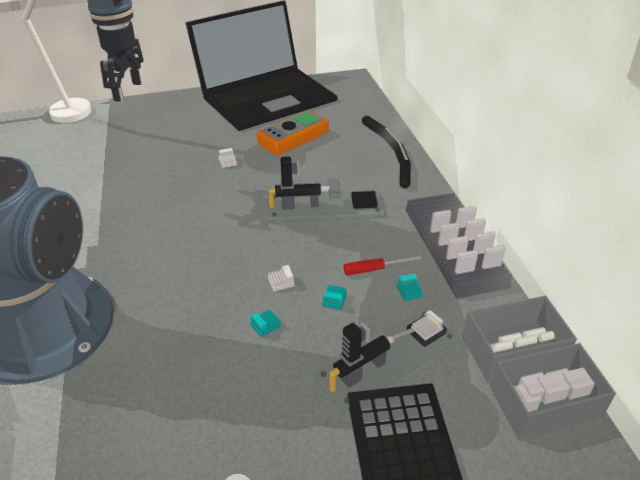

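Scene view: the right gun, with the thin nozzle and module, is on the left, handle near (157,200) and nest near (177,317). In the side view its handle is near (352,343) and the nest near (428,327). The fan gun is on the other side, at scene (480,225). I'll enlarge both views of the right gun.

```bash
python3 - <<'E'
import cv2,numpy as np
a=cv2.imread('pics/a.png')[170:350,125:220];b=cv2.imread('pics/b.png')[305:400,315:460]
A=cv2.resize(a,None,fx=3.3,fy=3.3,interpolation=2);B=cv2.resize(b,None,fx=3.3,fy=3.3,interpolation=2)
c=np.zeros((600,800,3),np.uint8);c[:A.shape[0],:A.shape[1]]=A;c[:B.shape[0],316:316+B.shape[1]]=B
c[320:600,320:600]=cv2.resize(cv2.imread('pics/b.png')[310:380,330:400],(280,280),interpolation=2)
cv2.imwrite('pics/c.png',c);print(A.shape,B.shape)
E
```

```text
(594, 314, 3) (314, 478, 3)
```

View pics/c.png

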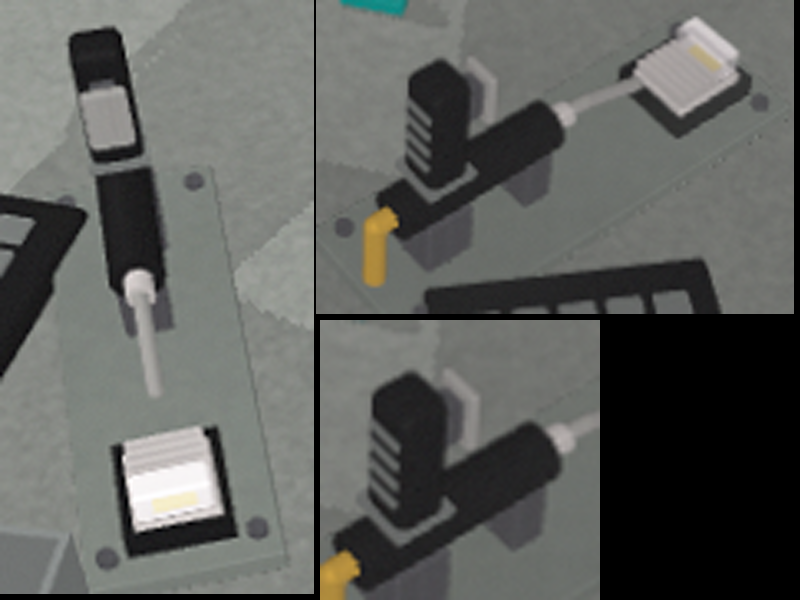

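```bash
python3 - <<'E'
from h import *
from scipy.optimize import least_squares
obs=[('a.png',(18,0,115),(158,206.4)),('a.png',(132,0,57),(171.7,289.1)),('a.png',(-12,0,142),(155,185.2)),('b.png',(-12,0,142),(352.5,327)),('b.png',(132,0,57),(408.5,331)),('a.png',(168,0,35),(177,317))]
def W(p,P):
    c,s=np.cos(p[2]),np.sin(p[2]);P=np.array(P)/1e3
    return np.array([p[0]+c*P[0]-s*P[1],p[1]+s*P[0]+c*P[1],P[2]])
f=lambda p:np.concatenate([proj(n,W(p,P))[0]-uv for n,P,uv in obs])
r=least_squares(f,[.5,-.2,0],loss='soft_l1');print(r.x,np.degrees(r.x[2]),f(r.x).round(1).reshape(-1,2).tolist())
p=r.x
for n,P in (('handle',(-12,0,115)),('trig',(18,0,115)),('module',(168,0,15))): print(n,W(p,P))
for n,P,uv in obs: print(n,P,atz(n,*uv,P[2]/1e3).round(4))
E
```

```text
[ 0.56014652 -0.26494765  0.37651244] 21.57257367079924 [[0.5, 0.7], [-0.0, -4.4], [-0.9, -3.3], [0.6, -1.4], [6.3, -9.1], [-0.4, -4.8]]
handle [ 0.54898709 -0.2693598   0.115     ]
trig [ 0.57688567 -0.25832942  0.115     ]
module [ 0.71637856 -0.2031775   0.015     ]
a.png (18, 0, 115) [ 0.5754 -0.2596  0.115 ]
a.png (132, 0, 57) [ 0.6915 -0.214   0.057 ]
a.png (-12, 0, 142) [ 0.5568 -0.2655  0.142 ]
b.png (-12, 0, 142) [ 0.5472 -0.272   0.142 ]
b.png (132, 0, 57) [ 0.6643 -0.234   0.057 ]
a.png (168, 0, 35) [ 0.7253 -0.2002  0.035 ]
```

```bash
cat >> h.py <<'E'
from scipy.spatial.transform import Rotation as R
def plan(target,yaw,n):
    "rows from present pose to target, tool down, tool y at azimuth yaw (deg)"
    s=sensors.sense();Rc=s['eef_rot'];p=s['eef_pos']
    y=np.r_[np.cos(np.radians(yaw)),np.sin(np.radians(yaw)),0];z=np.r_[0,0,-1.];Rt=np.c_[np.cross(y,z),y,z]
    w=R.from_matrix(Rc.T@Rt).as_rotvec()/n; d=(np.array(target)-p)/n
    for i in range(n):
        print((Rc.T@d*1e3).round(1).tolist(),w.round(4).tolist()); Rc=Rc@R.from_rotvec(w).as_matrix()
E
python3 - <<'E'
from h import *
from scipy.optimize import least_squares
obs=[('a.png',(18,0,115),(158,206.4)),('a.png',(132,0,57),(171.7,289.1)),('a.png',(-12,0,142),(155,185.2)),('b.png',(-12,0,142),(352.5,327)),('b.png',(132,0,57),(413.2,331)),('a.png',(168,0,32),(177,317))]
def W(p,P):
    c,s=np.cos(p[2]),np.sin(p[2]);P=np.array(P)/1e3
    return np.array([p[0]+c*P[0]-s*P[1],p[1]+s*P[0]+c*P[1],P[2]])
f=lambda p:np.concatenate([proj(n,W(p,P))[0]-uv for n,P,uv in obs])
r=least_squares(f,[.5,-.2,0]);print(r.x,np.degrees(r.x[2]),f(r.x).round(1).reshape(-1,2).tolist())
plan((.535,-.27,.26),22,20)
E
```

```text
[ 0.56101613 -0.26512447  0.36185684] 20.73286963313053 [[0.1, 1.1], [-1.6, -3.8], [-1.0, -2.9], [1.1, -1.5], [2.8, -8.5], [-2.0, -2.8]]
[-30.0, -25.3, -0.3] [-0.0, 0.0, 0.0364]
[-30.9, -24.2, -0.3] [-0.0, 0.0, 0.0364]
[-31.7, -23.0, -0.3] [-0.0, 0.0, 0.0364]
[-32.5, -21.9, -0.3] [-0.0, 0.0, 0.0364]
[-33.3, -20.7, -0.3] [-0.0, 0.0, 0.0364]
[-34.0, -19.4, -0.3] [-0.0, 0.0, 0.0364]
[-34.7, -18.2, -0.3] [-0.0, 0.0, 0.0364]
[-35.4, -16.9, -0.3] [-0.0, 0.0, 0.0364]
[-36.0, -15.6, -0.3] [-0.0, 0.0, 0.0364]
[-36.5, -14.3, -0.3] [-0.0, 0.0, 0.0364]
[-37.0, -12.9, -0.3] [-0.0, 0.0, 0.0364]
[-37.5, -11.6, -0.3] [-0.0, 0.0, 0.0364]
[-37.8, -10.2, -0.3] [-0.0, 0.0, 0.0364]
[-38.2, -8.8, -0.4] [-0.0, 0.0, 0.0364]
[-38.5, -7.4, -0.4] [-0.0, 0.0, 0.0364]
[-38.7, -6.0, -0.4] [-0.0, 0.0, 0.0364]
[-38.9, -4.6, -0.4] [-0.0, 0.0, 0.0364]
[-39.1, -3.2, -0.4] [-0.0, 0.0, 0.0364]
[-39.2, -1.7, -0.4] [-0.0, 0.0, 0.0364]
[-39.2, -0.3, -0.4] [-0.0, 0.0, 0.0364]
```

Emit:
carry_out:
  moves:
    - {"delta_pos":[-30,-25,0],"delta_rot":[0,0,0.036]}
    - {"delta_pos":[-31,-24,0],"delta_rot":[0,0,0.036]}
    - {"delta_pos":[-32,-23,0],"delta_rot":[0,0,0.036]}
    - {"delta_pos":[-32.5,-22,0],"delta_rot":[0,0,0.036]}
    - {"delta_pos":[-33,-21,0],"delta_rot":[0,0,0.036]}
  hand: 1
  force: 25

```text
time: 0.72
eef_pos: [0.2999, 0.2677, 0.2531]
eef_rot: [[-0.803, 0.596, -0.0], [0.596, 0.803, -0.0], [0.0, -0.0, -1.0]]
force: [-0.2, -0.5, -0.1]
gripper_width: 0.0855
```

Emit:
carry_out:
  moves:
    - {"delta_pos":[-34,-19,0],"delta_rot":[0,0,0.036]}
    - {"delta_pos":[-35,-18,0],"delta_rot":[0,0,0.036]}
    - {"delta_pos":[-35,-17,0],"delta_rot":[0,0,0.036]}
    - {"delta_pos":[-36,-16,0],"delta_rot":[0,0,0.036]}
    - {"delta_pos":[-36.5,-14,0],"delta_rot":[0,0,0.036]}

```text
time: 1.35
eef_pos: [0.3791, 0.0887, 0.2532]
eef_rot: [[-0.683, 0.73, -0.0], [0.73, 0.683, -0.0], [0.0, -0.0, -1.0]]
force: [-0.0, 0.4, -0.4]
gripper_width: 0.0854
```

Emit:
carry_out:
  moves:
    - {"delta_pos":[-37,-13,0],"delta_rot":[0,0,0.036]}
    - {"delta_pos":[-37,-12,0],"delta_rot":[0,0,0.036]}
    - {"delta_pos":[-38,-10,0],"delta_rot":[0,0,0.036]}
    - {"delta_pos":[-38,-9,0],"delta_rot":[0,0,0.036]}
    - {"delta_pos":[-38,-7,0],"delta_rot":[0,0,0.036]}

```text
time: 1.98
eef_pos: [0.458, -0.0897, 0.2531]
eef_rot: [[-0.541, 0.841, -0.0], [0.841, 0.541, 0.0], [0.0, -0.0, -1.0]]
force: [1.0, -0.6, 0.4]
gripper_width: 0.0854
```

Emit:
carry_out:
  moves:
    - {"delta_pos":[-38,-6,0],"delta_rot":[0,0,0.036]}
    - {"delta_pos":[-39,-5,0],"delta_rot":[0,0,0.036]}
    - {"delta_pos":[-39,-3,0],"delta_rot":[0,0,0.036]}
    - {"delta_pos":[-39,-2,0],"delta_rot":[0,0,0.036]}
    - {"delta_pos":[-39,0,0],"delta_rot":[0,0,0.036]}

```text
time: 2.6
eef_pos: [0.5373, -0.2677, 0.2529]
eef_rot: [[-0.382, 0.924, -0.001], [0.924, 0.382, 0.0], [0.0, -0.0, -1.0]]
force: [0.0, 0.5, -0.4]
gripper_width: 0.0857
```

```bash
python3 - <<'E'
from h import *
snap('wrist','w.png');s=sensors.sense();print(s['time'],s['eef_pos'],s['eef_rot'].round(3).tolist(),s['q'])
print(np.load('pics/w.png.npz')['T'].round(3))
E
```

```text
2.65 [ 0.53819205 -0.2711245   0.25198424] [[-0.378, 0.926, -0.001], [0.926, 0.378, -0.001], [-0.0, -0.001, -1.0]] [-2.67082547e+01  2.48595416e+01  1.54013125e+01  8.05753626e+01
 -6.01325555e-02  4.10539983e+01]
[[ 0.924  0.367  0.106  0.51 ]
 [ 0.382 -0.887 -0.26  -0.201]
 [-0.001  0.281 -0.96   0.374]
 [ 0.     0.     0.     1.   ]]
```

View pics/w.png

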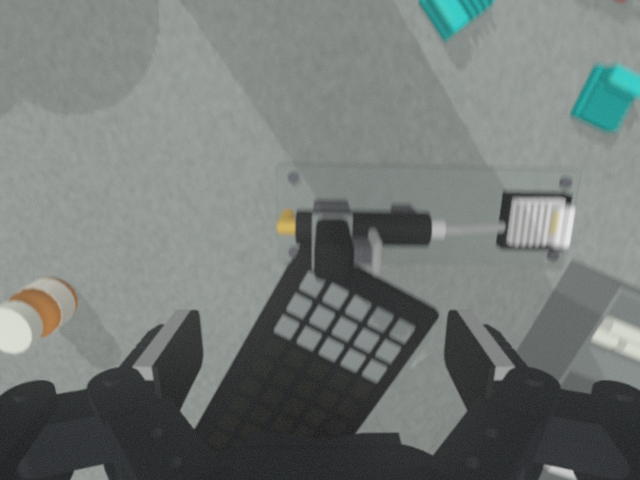

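```bash
python3 - <<'E'
import cv2
b=cv2.imread('pics/w.png')[180:300,270:430]
cv2.imwrite('pics/w2.png',cv2.resize(b,None,fx=5,fy=5,interpolation=2))
E
```

```text
(no output)
```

View pics/w2.png

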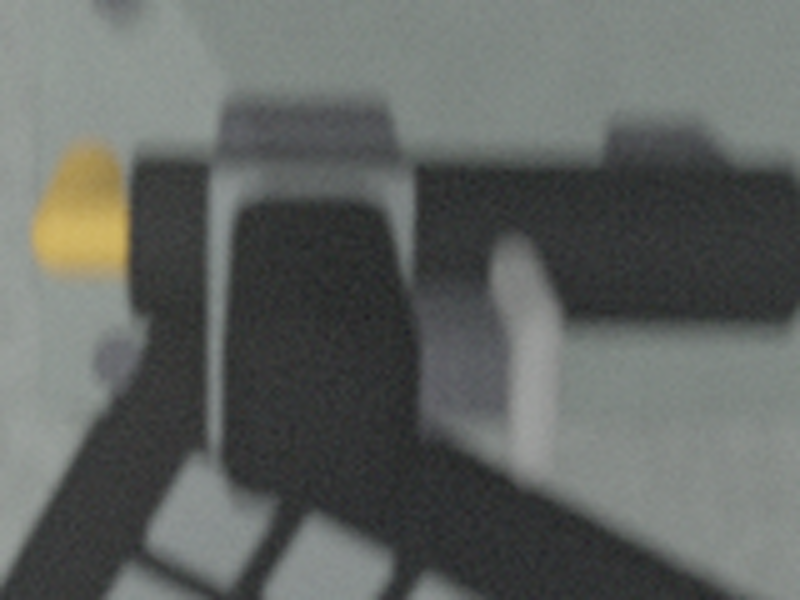

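Wrist view: handle top spans columns 314–354 with its near edge at row 278. The trigger's front top edge is at (382,259), the nozzle tip at (503,228), and the module is in its nest at (535,222). Keyboard, pipe and bin look clear of the fingers.

```bash
python3 - <<'E'
from h import *
from scipy.optimize import least_squares
obs=[('w.png',(18,0,132),(381.5,259)),('w.png',(-12,-13,142),(334,278)),('w.png',(132,0,57),(503,229)),
('a.png',(18,0,115),(158,206.4)),('b.png',(-12,0,142),(352.5,327))]
def W(p,P):
    c,s=np.cos(p[2]),np.sin(p[2]);P=np.array(P)/1e3
    return np.array([p[0]+c*P[0]-s*P[1],p[1]+s*P[0]+c*P[1],P[2]])
for k in (3,5):
    f=lambda p:np.concatenate([proj(n,W(p,P))[0]-uv for n,P,uv in obs[:k]])
    r=least_squares(f,[.5,-.2,0]);print(r.x,np.degrees(r.x[2]),f(r.x).round(1).reshape(-1,2).tolist())
    print('handle',W(r.x,(-12,0,115)))
t=W(r.x,(-15,0,120));print(t)
plan((t[0],t[1],.25),np.degrees(r.x[2]),2);plan((t[0],t[1],.118),np.degrees(r.x[2]),1)
E
```

```text
[ 0.55594713 -0.26847392  0.36068427] 20.665686493816114 [[-1.6, -3.0], [-3.5, 2.4], [6.8, 1.4]]
handle [ 0.54471927 -0.2727089   0.115     ]
[ 0.55610658 -0.26837198  0.36041098] 20.650028121473568 [[-1.3, -3.0], [-3.2, 2.4], [7.1, 1.4], [-1.0, -1.1], [-1.3, 0.5]]
handle [ 0.54487756 -0.27260389  0.115     ]
[ 0.5420703  -0.27366186  0.12      ]
[-1.9, 1.3, 1.0] [-0.0006, 0.0001, 0.0139]
[-1.9, 1.3, 1.0] [-0.0006, 0.0001, 0.0139]
[-3.8, 2.8, 134.0] [-0.0012, 0.0003, 0.0277]
```

Emit:
carry_out:
  moves:
    - {"delta_pos":[-2,2,0],"delta_rot":[0,0,0.014]}
    - {"delta_pos":[-2,2,0],"delta_rot":[0,0,0.014]}
    - {"delta_pos":[0,0,30],"delta_rot":[0,0,0]}
    - {"delta_pos":[0,0,30],"delta_rot":[0,0,0]}
    - {"delta_pos":[0,0,26],"delta_rot":[0,0,0]}

```text
time: 3.28
eef_pos: [0.5421, -0.2677, 0.1666]
eef_rot: [[-0.358, 0.934, -0.0], [0.934, 0.358, 0.0], [0.0, 0.0, -1.0]]
force: [0.2, 0.0, 0.8]
gripper_width: 0.0856
```

```bash
python3 - <<'E'
from h import *
snap('wrist','w3.png');s=sensors.sense();print(s['time'],s['eef_pos'],s['eef_rot'].round(3).tolist())
E
```

```text
3.325 [ 0.54091041 -0.26713729  0.16330363] [[-0.358, 0.934, -0.004], [0.934, 0.358, 0.002], [0.003, -0.003, -1.0]]
```

View pics/w3.png

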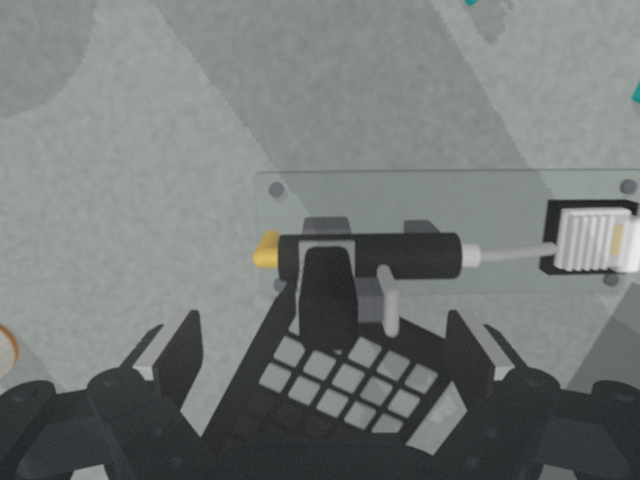

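Emit:
carry_out:
  moves:
    - {"delta_pos":[0,0,0]}
    - {"delta_pos":[0,0,0]}
    - {"delta_pos":[0,0,0]}
    - {"delta_pos":[0,0,0]}
    - {"delta_pos":[0,0,0]}

```text
schema error: expected keys delta_pos, delta_rot
```

```bash
python3 - <<'E'
from h import *
snap('wrist','w4.png')
s=sensors.sense();p=s['eef_pos'];Rm=s['eef_rot'];print(s['time'],p,Rm.round(3).tolist())
b=cv2.imread('pics/w4.png')
cv2.imwrite('pics/w5.png',cv2.resize(b[220:370,280:480],None,fx=4,fy=4,interpolation=2))
T=np.load('pics/w4.png.npz')['T'];print(T.round(4).tolist())
# where points on the tool plane (x=0) at z .132/.142 should appear
print(proj('w4.png',[[*(p+Rm[:,1]*k)[:2],z] for k in(-.01,.002,.014,.032) for z in(.142,.132)]).round(1).tolist())
E
```

```text
3.375 [ 0.54095774 -0.2672238   0.16513896] [[-0.358, 0.934, -0.004], [0.934, 0.358, 0.002], [0.003, -0.003, -1.0]]
[[0.9339, 0.3443, 0.0967, 0.5159], [0.3576, -0.8966, -0.2613, -0.2], [-0.0033, 0.2786, -0.9604, 0.2843], [0.0, 0.0, 0.0, 1.0]]
[[296.3, 318.5], [297.9, 307.1], [328.0, 318.6], [327.8, 307.2], [359.7, 318.6], [357.7, 307.2], [407.2, 318.5], [402.5, 307.1]]
```

View pics/w5.png

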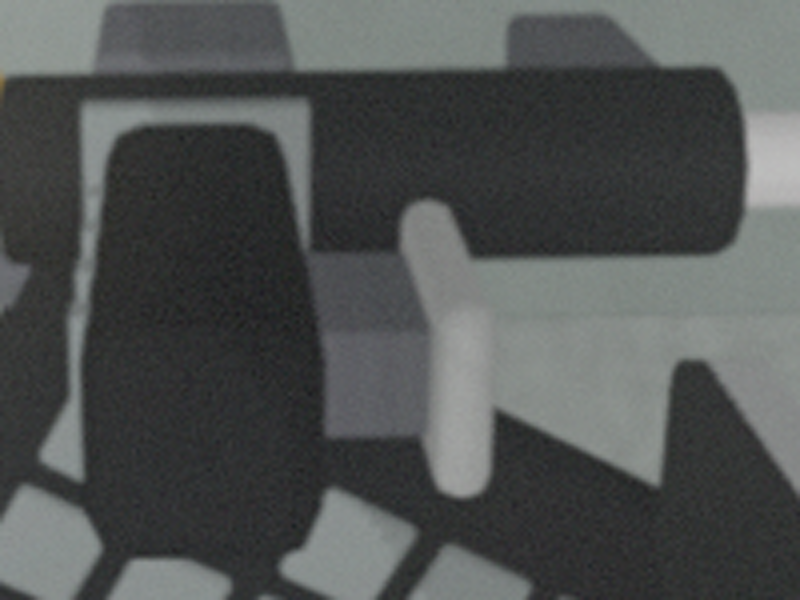

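Handle spans columns 301–360 and the trigger front edge is at 402, so the jaws are about 2–3 mm behind the handle centre, as wanted. The station axis is about 5.5 mm further along −tool x, so I'll correct that and descend.

Emit:
carry_out:
  moves:
    - {"delta_pos":[-3,0,0],"delta_rot":[0,0,0]}
    - {"delta_pos":[-3,0,11],"delta_rot":[0,0,0]}
    - {"delta_pos":[0,0,13],"delta_rot":[0,0,0]}
    - {"delta_pos":[0,0,13],"delta_rot":[0,0,0]}
    - {"delta_pos":[0,0,10],"delta_rot":[0,0,0]}

```text
time: 4.0
eef_pos: [0.5441, -0.2741, 0.1191]
eef_rot: [[-0.357, 0.934, -0.001], [0.934, 0.357, 0.0], [0.001, -0.001, -1.0]]
force: [0.7, 0.4, -0.1]
gripper_width: 0.0854
```

Emit:
carry_out:
  moves:
    - {"delta_pos":[0,0,0],"delta_rot":[0,0,0]}
    - {"delta_pos":[0,0,0],"delta_rot":[0,0,0]}
    - {"delta_pos":[0,0,0],"delta_rot":[0,0,0]}
    - {"delta_pos":[0,0,0],"delta_rot":[0,0,0]}
    - {"delta_pos":[0,0,0],"delta_rot":[0,0,0]}

```text
time: 4.62
eef_pos: [0.5445, -0.2744, 0.1205]
eef_rot: [[-0.357, 0.934, 0.0], [0.934, 0.357, -0.0], [-0.0, 0.0, -1.0]]
force: [0.0, -0.2, -0.2]
gripper_width: 0.0855
```

```bash
python3 - <<'E'
from h import *
snap('wrist','w6.png');s=sensors.sense();print(s['time'],s['eef_pos'],s['force'])
E
```

```text
4.675 [ 0.54444887 -0.27434726  0.1204269 ] [-1.13123101 -0.45522797 -0.64219208]
```

View pics/w6.png

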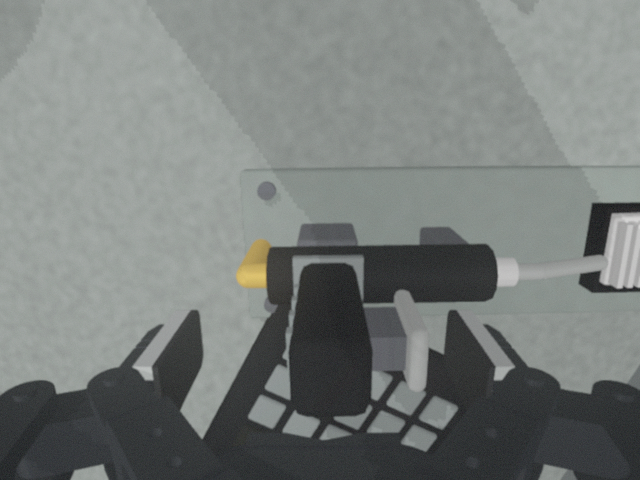

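The handle (columns 290–371) and trigger (right edge 427) sit between the open jaws (202 and 447), and the handle is centred close to the jaw middle. Closing now.

Emit:
carry_out:
  moves:
    - {"delta_pos":[0,0,0],"delta_rot":[0,0,0]}
    - {"delta_pos":[0,0,0],"delta_rot":[0,0,0]}
    - {"delta_pos":[0,0,0],"delta_rot":[0,0,0]}
    - {"delta_pos":[0,0,0],"delta_rot":[0,0,0]}
    - {"delta_pos":[0,0,0],"delta_rot":[0,0,0]}
  hand: 0
  force: 25

```text
time: 5.3
eef_pos: [0.548, -0.2736, 0.1219]
eef_rot: [[-0.359, 0.933, 0.007], [0.933, 0.359, 0.001], [-0.002, 0.007, -1.0]]
force: [20.7, 9.2, 5.6]
gripper_width: 0.0273
```

Emit:
carry_out:
  moves:
    - {"delta_pos":[0,0,0],"delta_rot":[0,0,0]}
    - {"delta_pos":[0,0,0],"delta_rot":[0,0,0]}
    - {"delta_pos":[0,0,0],"delta_rot":[0,0,0]}
    - {"delta_pos":[0,0,0],"delta_rot":[0,0,0]}
    - {"delta_pos":[0,0,0],"delta_rot":[0,0,0]}

```text
time: 5.92
eef_pos: [0.548, -0.2736, 0.122]
eef_rot: [[-0.359, 0.933, 0.007], [0.933, 0.359, 0.001], [-0.002, 0.007, -1.0]]
force: [20.5, 8.8, 4.8]
gripper_width: 0.0269
```

```bash
python3 - <<'E'
from h import *
snap('wrist','w7.png');s=sensors.sense();print(s['time'],s['eef_pos'],s['force'],s['gripper_width'])
E
```

```text
5.975 [ 0.54802694 -0.27358679  0.12195936] [20.90830226 10.39263803  4.34524152] 0.027021302568259513
```

View pics/w7.png

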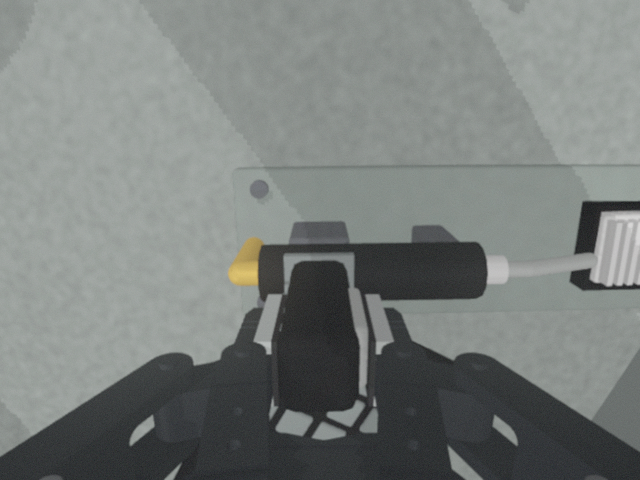

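The trigger is fully squeezed: width is 27 mm against 28 expected for handle plus squeezed trigger, and the picture shows both pads closed on it. I'll hold for over a second, then open.

Emit:
carry_out:
  moves:
    - {"delta_pos":[0,0,0],"delta_rot":[0,0,0]}
    - {"delta_pos":[0,0,0],"delta_rot":[0,0,0]}
    - {"delta_pos":[0,0,0],"delta_rot":[0,0,0]}
    - {"delta_pos":[0,0,0],"delta_rot":[0,0,0]}
    - {"delta_pos":[0,0,0],"delta_rot":[0,0,0]}

```text
time: 6.6
eef_pos: [0.548, -0.2735, 0.1219]
eef_rot: [[-0.359, 0.933, 0.007], [0.933, 0.359, 0.001], [-0.002, 0.007, -1.0]]
force: [20.7, 9.9, 4.6]
gripper_width: 0.027
```

Emit:
carry_out:
  moves:
    - {"delta_pos":[0,0,0],"delta_rot":[0,0,0]}
    - {"delta_pos":[0,0,0],"delta_rot":[0,0,0]}
    - {"delta_pos":[0,0,0],"delta_rot":[0,0,0]}
    - {"delta_pos":[0,0,0],"delta_rot":[0,0,0]}
    - {"delta_pos":[0,0,0],"delta_rot":[0,0,0]}

```text
time: 7.22
eef_pos: [0.548, -0.2736, 0.122]
eef_rot: [[-0.359, 0.933, 0.008], [0.933, 0.359, 0.001], [-0.002, 0.007, -1.0]]
force: [21.4, 9.3, 5.7]
gripper_width: 0.0269
```

Emit:
carry_out:
  moves:
    - {"delta_pos":[0,0,0],"delta_rot":[0,0,0]}
    - {"delta_pos":[0,0,0],"delta_rot":[0,0,0]}
    - {"delta_pos":[0,0,0],"delta_rot":[0,0,0]}
    - {"delta_pos":[0,0,0],"delta_rot":[0,0,0]}
    - {"delta_pos":[0,0,0],"delta_rot":[0,0,0]}
  hand: 1

```text
time: 7.85
eef_pos: [0.5443, -0.2744, 0.1203]
eef_rot: [[-0.357, 0.934, -0.0], [0.934, 0.357, -0.0], [-0.0, -0.0, -1.0]]
force: [0.0, 0.1, -0.5]
gripper_width: 0.0855
```

Emit:
carry_out:
  moves:
    - {"delta_pos":[0,0,0],"delta_rot":[0,0,0]}
    - {"delta_pos":[0,0,0],"delta_rot":[0,0,0]}
    - {"delta_pos":[0,0,0],"delta_rot":[0,0,0]}
    - {"delta_pos":[0,0,-10],"delta_rot":[0,0,0]}
    - {"delta_pos":[0,0,-15],"delta_rot":[0,0,0]}

```text
time: 8.48
eef_pos: [0.5443, -0.2743, 0.1461]
eef_rot: [[-0.357, 0.934, -0.0], [0.934, 0.357, 0.0], [0.0, -0.0, -1.0]]
force: [1.3, -0.3, 0.1]
gripper_width: 0.0854
```

Emit:
carry_out:
  moves:
    - {"delta_pos":[0,0,-20],"delta_rot":[0,0,0]}
    - {"delta_pos":[0,0,-25],"delta_rot":[0,0,0]}
    - {"delta_pos":[0,0,-25],"delta_rot":[0,0,0]}
    - {"delta_pos":[0,0,-20],"delta_rot":[0,0,0]}
    - {"delta_pos":[0,0,-10],"delta_rot":[0,0,0]}

```text
time: 9.1
eef_pos: [0.5448, -0.2745, 0.2474]
eef_rot: [[-0.357, 0.934, 0.002], [0.934, 0.357, -0.001], [-0.002, 0.002, -1.0]]
force: [-0.0, -0.2, -0.6]
gripper_width: 0.0857
```

```bash
python3 - <<'E'
from h import *
snap('wrist','w8.png');snap('scene','a8.png');s=sensors.sense();print(s['time'],s['eef_pos'],s['force'],s['gripper_width'])
w=cv2.imread('pics/w8.png');a=cv2.imread('pics/a8.png')
c=np.zeros((600,800,3),np.uint8);c[:200,:400]=w[150:350,240:640]
c[:,400:]=cv2.resize(a[150:360,110:250],(400,600),interpolation=2)
c[200:500,:400]=cv2.resize(a[100:400,200:600],(400,300))
cv2.imwrite('pics/c8.png',c)
E
```

```text
9.2 [ 0.54481672 -0.27453884  0.2466667 ] [ 0.69769602  0.9232985  -0.11648134] 0.08525002848728506
```

View pics/c8.png

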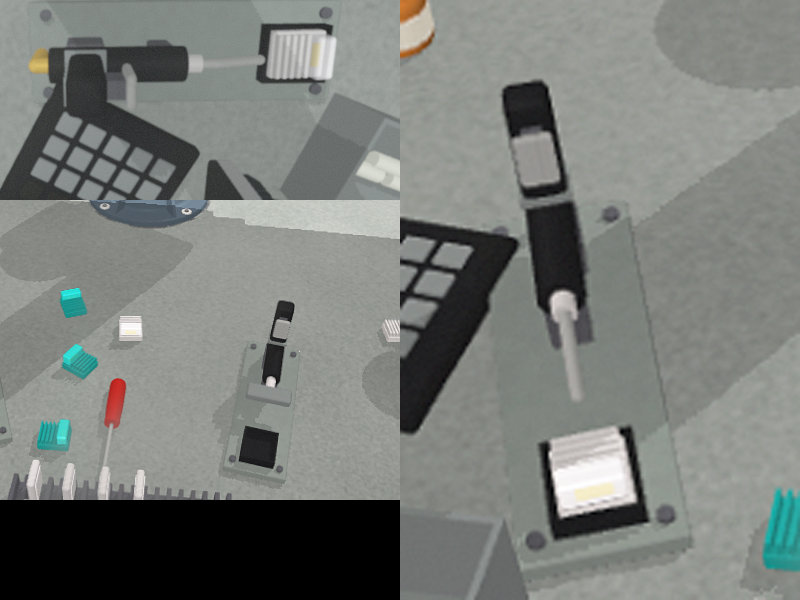

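The trigger is back out at rest, at about (128,85) in the wrist crop. The module is in its nest, the fan gun is untouched and the gripper is clear.

```bash
python3 -c "
from station import bot
print(bot.close_job())"
```

```text
the job is handed in; nothing more can be done
None
```

I squeezed the trigger of the right gun (thin nozzle) fully, held it for about 2 s, let go and backed away. The job was handed in at about 9.2 s of the 29 s allowed.

- **Squeeze:** the jaws stopped at 27 mm, against the 28 mm given for handle plus fully squeezed trigger. The wrist force was about 23 N, and the arm gave about 3.7 mm while holding and came back on release.
- **After release:** the pictures show the trigger sprung back out, the module still in its nest and the fan gun untouched. The gripper was open about 0.1 m higher, with no contact force.
- **Disagreements:** the nozzle tip was about 7 pixels (a few mm) off in the pose fit. The first sideways estimate was also about 6 mm off, and I corrected it from a closer picture before going down.

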